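Fasten the compressor's filter cover with a push rivet

TASK

Fasten the sprung filter cover of the compressor with the spare push rivet: take the rivet from its blue holder by the black square collar, put it into the open hole until its flange lies on the cover with the yellow pin still up, and only then press the pin down fully home so that it spreads the legs. The cover is easily cracked, so never load it with more than about 25 N, and leave the other things on the table where they are.

Things in the scene. Friction and masses are not known exactly. Their poses are not given: they have to be found in the camera images.
- unit: Small white benchtop compressor, fixed to the table, 126 x 176 mm over the cover, its cover's top 69 mm above the table. Origin: centre of its underside, on the table. x points to its back (switch and air outlet are on the -x side), y to its left, z up.
- cover: Grey filter cover on the unit, plate 126 x 176 x 5 mm, skirt, black grille. Origin: centre of the plate's underside; axes as the unit's. It rides on a soft seal, straight up and down: a push of about 2 N starts it, it yields several mm to a hard stop, and comes back up when let go. A rivet like the spare one, pin home, is fitted at y = +55 mm, 12 mm high.
- cover_hole (a point): Centre of the open round rivet hole at the cover's top face, at y = -55 mm in the cover's frame; axes as the cover's. Hole 9.2 mm in diameter with a 1 mm chamfer, through the 5 mm plate, free space below, a printed white ring round it. It moves with the cover.
- holder: Blue block, 46 x 46 x 30 mm, fixed to the table, with an upright 10.5 mm hole in the middle, in which the spare rivet hangs by its flange. Origin: centre of its underside.
- rivet: Spare black push rivet. Origin: on its axis at the flange's underside, z up. Below: shank 8 mm in diameter, 15 mm long, last 3.5 mm tapered. Above: round flange 26 mm wide, 2 mm thick; square collar 16 x 16 mm (flats across x and y), z = 2 to 11 mm, to grip; then the yellow pin. The pin spreads the legs in the shank to about 12 mm; so spread, the shank no longer passes the hole.
- rivet_pin (a joint): How far the yellow pin is pushed into the rivet: 0 = up (as found), 0.007 m = fully home against a hard stop, 1 mm proud of the collar. It moves stiffly, at about 9 N, and stays where it is left.
- pin_top (a point): Centre of the top of the yellow round pin (9 mm in diameter); 19 mm above the rivet's origin while the pin is up, 12 mm when it is home.
- vial_big: Bystander: injection vial with a grey cap and a blue band, 33 x 33 x 56 mm, upright. Origin: centre of its underside.
- tape_roll: Bystander: beige roll of surgical tape, 56 x 56 x 25 mm. Origin: centre of its underside.
- carton_amp: Bystander: flat white and red carton, 63 x 122 x 24 mm. Origin: centre of its underside.
- small_dish: Bystander: small steel dish, 101 x 101 x 24 mm. Origin: centre of its underside.

How it is judged:
On the way, in this order (a step that is already met when the one before it is completed fails the run):
1. the rivet sits upright in the cover's open hole, flange on the cover, pin still up (horizontal distance between rivet and cover_hole below 0.003 m and z of rivet in the frame of cover_hole below 0.002 m and angle between rivet's own z axis and vertical below 0.1 rad and value of joint rivet_pin below 0.002 m), for 0.2 s.
2. the pin is pressed home with the rivet seated (horizontal distance between rivet and cover_hole below 0.003 m and z of rivet in the frame of cover_hole below 0.002 m and angle between rivet's own z axis and vertical below 0.1 rad and value of joint rivet_pin above 0.0058 m), for 0.2 s.
At the end, for the whole second after the job is handed in: The rivet stands in the cover's open hole, its axis within 3 mm of the hole's centre, flange within 2 mm of the cover, upright within 0.1 rad, its pin pushed in by more than 5.8 of 7 mm, at rest and let go (all of step 2 and linear speed of rivet below 0.02 m/s); the robot touches nothing.
It fails at once if the pin is pushed in by more than 3 mm while the rivet is not seated in the hole (value of joint rivet_pin above 0.003 m and (z of rivet in the frame of cover_hole above 0.004 m or horizontal distance between rivet and cover_hole above 0.005 m)).
It fails at once if the rivet is pressed on the cover with more than 25 N (contact force between rivet and cover above 25 N).
It fails at once if the robot itself presses on the cover with more than 25 N (contact force between any of the arm, the fingers and cover above 25 N).
It fails at once if a bystander is moved by more than 30 mm (distance of any of vial_big, tape_roll, carton_amp, small_dish from where it was at the start of the episode above 0.03 m).
It also fails if it takes over 48 s, if anything falls off the work surface, if the arm or the gripper's body presses on something with over 40 N, if the wrist force passes 120 N, or if a joint passes its speed limit or range.

ROBOT

A 7-joint arm with a two-finger parallel gripper is mounted at the origin on a cart in front of the work surface, level with it; the furniture and walls round the work are solid. World frame = base frame: x ahead of the robot, y to its left, z up, the work surface at z = 0. Lengths are in m, angles in rad, forces in N, time in s.
With the tool pointing down it reaches from about 0.4 to 0.9 m from the base axis. Payload 5.6 kg.
Tool frame: the origin (TCP) lies midway between the tips of the shut fingers; the grasp point (between the pads) lies arm.grip_point_offset behind it (arm.grip_point_offset is the distance from the TCP to the grasp point, in m); z points along the fingers, x is the direction in which the jaws open and shut, and the axes are right-handed (so a half turn about z gives the same grasp; the last joint's range is limited). The gripper opens to 92 mm and grips with 3 to 60 N. Pads are 20 mm wide; open, the fingers measure 128 mm over their backs; the gripper's body (75 mm by 189 mm) begins 69 mm behind the grasp point.
Start: joints at [-1.342, 0.468, -0.012, 1.603, 0.006, 1.071, -0.056], TCP at [0.175, 0.626, 0.215] pointing down, gripper open.
Joint ranges: [-2.53, 2.53], [-0.31, 2.02], [-1.57, 1.55], [0.28, 2.44], [-1.29, 4.43], [0.15, 1.84], [-2.92, 2.92]. Speed limits (rad/s): [2.57, 2.57, 3.14, 3.14, 3.14, 3.14, 3.14].

INTERFACE

Orientations are given as a 3x3 rotation matrix whose columns are the frame's x, y, z axes.
In Python, from bench import arm, cams gives the robot as it stands. The module is installed in compiled form; this text tells all that it offers.
- The arm moves only by the tool move_arm, never from a script. Its argument "motion" is a list that holds one entry, the list of rows, each a list of 6 numbers: the shift along the tool's x, y, z in cm, then the turn, a rotation vector about the tool's x, y, z in degrees. In form: [[[x, y, z, rx, ry, rz], ...]]. A call has exactly 5 rows; each row shifts and turns the pose as measured when the row begins, along the tool's axes as they then stand; what a row does not reach is not made up. A row lasts 1/10 s, in which the tool goes at most 50 mm and 8.59 degrees, less where a joint would pass 70% of its speed; a pose out of reach is approached as far as the arm can. A call is refused whole if a number of a shift passes 5 or a number of a turn 8.59, either way. A call with a gripper value outside its range is refused whole. "grip" is the finger opening in cm, from 0 to 9.19, set as the call begins (left out, the last holds). The fingers move at their own pace and stop on an object; "squeeze" is the grip in N (left out, the last holds). Time passes only in rows, so rows that do not move let the fingers close, or fill a call up. It gives the time, the measured TCP pose, the force and the opening at its end, in the units of the state.
- arm.sense(): the state, without advancing time (a new reading comes with each control period).
- cams.snapshot(name): name is "scene" or "top"; returns (picture, depth): 480x640x3 uint8, blue, green, red; 480x640 float32, m along the optical axis (not along the pixel's ray), 0 where there is no reading.
- cams.get_calibration(name): a dict with "fx", "fy", "cx", "cy" (pixels), "T" (4x4, takes a point from camera to world coordinates). Camera axes: x right, y down, z forward; pixel columns grow to the right and rows downward; lengths in m; the calibration is good to about 2 mm. A picture is of the moment at which its call begins. get_calibration takes no time and is no camera call.
- arm.sign_off(): hands the job in, once; it reports no verdict.
The state is a dict: "clock": time; "qpos": joint angles; "qd": joint speeds; "effort": joint torques, N m; "position": TCP position; "eef_rot": TCP orientation; "force": force on the tool from outside, world axes, zero at the start; "torque": the same for the moment, N m; "grip_width": finger opening in m.
Only numpy, scipy, OpenCV 4.12 (cv2) and the standard library are available. Lean on these libraries where they do the work, as an engineer would, in place of code of your own. Each camera call takes 0.05 s, during which the arm holds its last target.

## Working session

There is one attempt and no reset: what is moved stays moved. The work goes in short steps, Python scripts to look and compute and a tool call to move; the robot and the scene stay as the last step left them, time stands still between calls to the robot, and variables do not carry over. Pictures are saved under pics/ and viewed, and the job is handed in when it is done.

Besides the shell and the picture viewer there is one more tool, called as name([rows], argument=value, ...), one row to a line, values as JSON. move_arm: Moves the arm, as the interface text tells. Its arguments: {"type":"object","properties":{"motion":{"type":"array"},"grip":{"type":"number"},"squeeze":{"type":"number"}},"required":["motion"]}

```bash
mkdir -p pics; python3 - <<'E'
from bench import arm,cams
import cv2,numpy as np
s=arm.sense();print(s)
for n in("scene","top"):
    c=cams.get_calibration(n);print(n,c)
    p,d=cams.snapshot(n);cv2.imwrite(f"pics/{n}0.png",p);np.save(f"pics/{n}0.npy",d)
print(arm.grip_point_offset)
E
```

```text
{'clock': 0.0, 'qpos': array([-1.34201462,  0.4684125 , -0.01161906,  1.60366163,  0.0060119 ,
        1.07139633, -0.05628676]), 'qd': array([ 0.00122453, -0.00021035, -0.00103213,  0.00147292,  0.00211086,
        0.00153947,  0.00056836]), 'effort': array([ 1.59274245e-03, -5.20571530e+01, -1.15043088e-02, -2.43745637e+01,
       -5.66371379e-02,  1.75345922e-02,  1.65282672e-04]), 'position': array([0.17439017, 0.62553561, 0.21360172]), 'eef_rot': array([[ 2.68477046e-01,  9.63286012e-01, -3.67999981e-04],
       [ 9.63284327e-01, -2.68477266e-01, -1.80616209e-03],
       [-1.83865030e-03,  1.30424446e-04, -9.99998301e-01]]), 'force': array([ 0.1595657 , -0.73304428, -0.23048986]), 'torque': array([ 0.02432814, -0.02624809, -0.00301846]), 'grip_width': 0.09161966964044906}
scene {'fx': 540.8882280389176, 'fy': 540.8882280389176, 'cx': 317.7031008809065, 'cy': 246.06304165562528, 'T': array([[ 0.85998466, -0.35545495,  0.36616685,  0.17478069],
       [-0.50999205, -0.6243385 ,  0.59170055, -0.71784046],
       [ 0.01828917, -0.69559558, -0.71820073,  0.80292894],
       [ 0.        ,  0.        ,  0.        ,  1.        ]])}
top {'fx': 466.9431151651455, 'fy': 466.9431151651455, 'cx': 314.1495820363037, 'cy': 234.62523526801726, 'T': array([[ 0.16048907, -0.96429517,  0.21066105,  0.33634257],
       [-0.98703675, -0.15650847,  0.03554643, -0.15238972],
       [-0.00130701, -0.21363501, -0.97691267,  0.92028651],
       [ 0.        ,  0.        ,  0.        ,  1.        ]])}
0.0187
```

View pics/scene0.png

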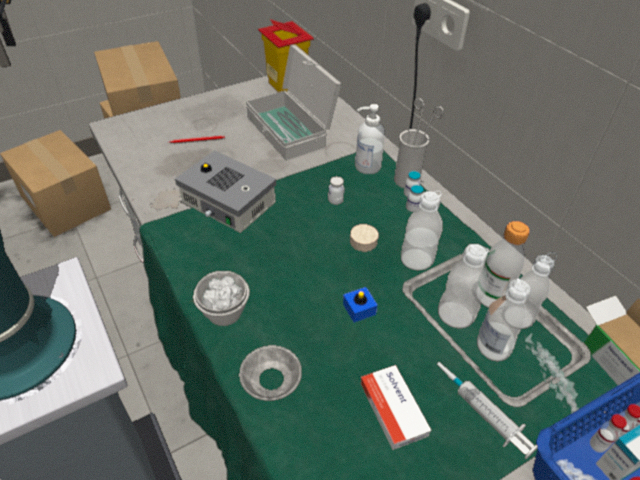

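View pics/top0.png

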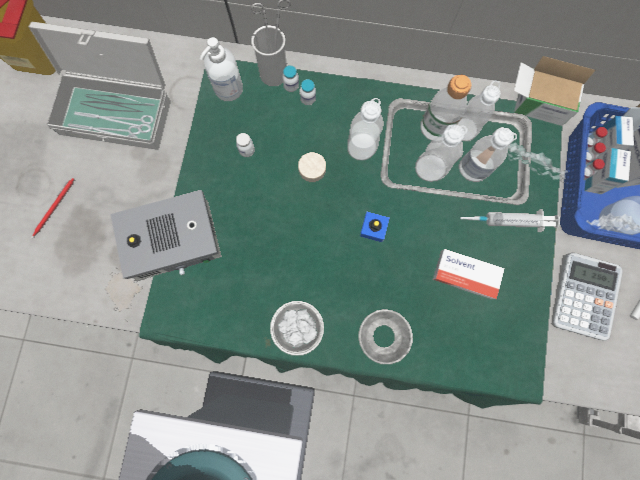

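```bash
cat > h.py <<'E'
from bench import arm,cams
import cv2,numpy as np
def ray(n,u,v,z):
    c=cams.get_calibration(n);T=c['T']
    d=T[:3,:3]@np.array([(u-c['cx'])/c['fx'],(v-c['cy'])/c['fy'],1]);o=T[:3,3]
    return o+d*(z-o[2])/d[2]
def proj(n,P):
    c=cams.get_calibration(n);q=np.linalg.inv(c['T'])@np.append(P,1)
    return np.array([c['fx']*q[0]/q[2]+c['cx'],c['fy']*q[1]/q[2]+c['cy']])
def crop(p,x,y,w,h,k):
    return cv2.resize(p[y:y+h,x:x+w],None,fx=k,fy=k,interpolation=cv2.INTER_CUBIC)
E
python3 - <<'E'
from h import *
a=cv2.imread('pics/top0.png');b=cv2.imread('pics/scene0.png')
o=np.vstack([np.hstack([crop(a,105,185,120,100,3),crop(a,350,200,60,50,6)]),np.hstack([crop(b,170,145,120,100,3),crop(b,335,280,60,50,6)])])
cv2.imwrite('pics/c0.png',o)
for n,p in(('top',a),('scene',b)):
    hsv=cv2.cvtColor(p,cv2.COLOR_BGR2HSV)
    for nm,lo,hi in(('yel',(20,120,120),(35,255,255)),('blue',(110,150,60),(125,255,255))):
        m=cv2.inRange(hsv,lo,hi);k,l,st,ce=cv2.connectedComponentsWithStats(m)
        for i in range(1,k):
            if st[i,4]>8 : print(n,nm,st[i],ce[i].round(2),[ray(n,*ce[i],z).round(4) for z in (.049,.081,.03)] )
E
```

```text
top yel [ 0  3  8 19 64] [ 2.36 11.17] [array([0.8997, 0.6149, 0.049 ]), array([0.879 , 0.5867, 0.081 ]), array([0.912 , 0.6316, 0.03  ])]
top yel [  0  12  29  32 176] [16.85 32.35] [array([0.8553, 0.5693, 0.049 ]), array([0.8362, 0.5428, 0.081 ]), array([0.8666, 0.585 , 0.03  ])]
top yel [374 221   5   5  21] [376. 223.] [array([ 0.5658, -0.2342,  0.049 ]), array([ 0.5574, -0.2312,  0.081 ]), array([ 0.5708, -0.236 ,  0.03  ])]
top yel [129 237   5   5  21] [131.14 239.19] [array([0.4595, 0.2224, 0.049 ]), array([0.455 , 0.2086, 0.081 ]), array([0.4622, 0.2305, 0.03  ])]
top blue [587 103  40  14 170] [601.06 108.06] [array([ 0.8769, -0.653 ,  0.049 ]), array([ 0.857 , -0.6346,  0.081 ]), array([ 0.8887, -0.6639,  0.03  ])]
top blue [581 165   3   9  14] [582.   168.71] [array([ 0.7399, -0.62  ,  0.049 ]), array([ 0.7251, -0.6029,  0.081 ]), array([ 0.7487, -0.6302,  0.03  ])]
top blue [581 190   3   8  11] [581.82 193.36] [array([ 0.6888, -0.6217,  0.049 ]), array([ 0.6759, -0.6045,  0.081 ]), array([ 0.6965, -0.6319,  0.03  ])]
top blue [581 197  10  14  35] [585.43 203.83] [arra
[... 2361 characters left out ...]
0.5158, -0.288 ,  0.081 ]), array([ 0.5399, -0.2577,  0.03  ])]
scene blue [ 533  374  107  106 2675] [581.71 435.73] [array([ 0.6978, -0.6199,  0.049 ]), array([ 0.6756, -0.624 ,  0.081 ]), array([ 0.711 , -0.6174,  0.03  ])]
scene blue [541 466   6   6  12] [543.17 469.08] [array([ 0.6118, -0.6259,  0.049 ]), array([ 0.5932, -0.6298,  0.081 ]), array([ 0.6228, -0.6235,  0.03  ])]
scene blue [535 473   9   7  18] [539.28 476.67] [array([ 0.5991, -0.6306,  0.049 ]), array([ 0.5811, -0.6343,  0.081 ]), array([ 0.6098, -0.6284,  0.03  ])]
scene blue [625 473  15   7  22] [631.64 476.18] [array([ 0.7113, -0.6952,  0.049 ]), array([ 0.6885, -0.6962,  0.081 ]), array([ 0.7248, -0.6947,  0.03  ])]
```

View pics/c0.png

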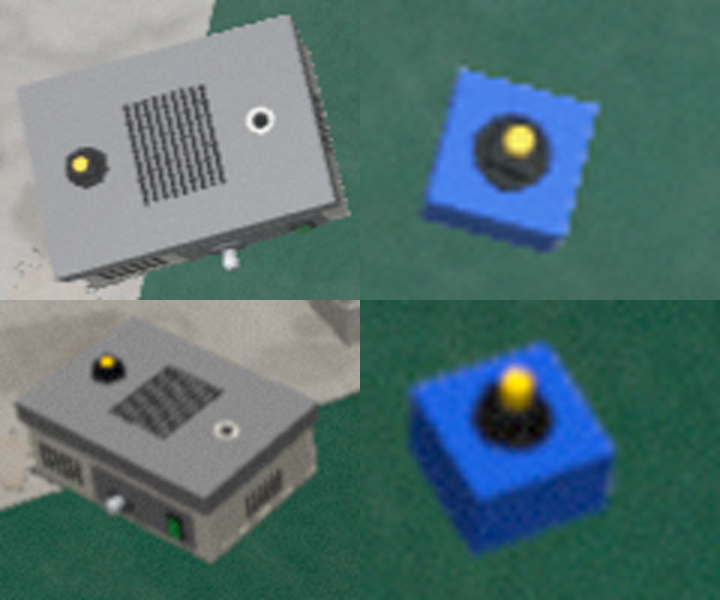

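```bash
python3 - <<'E'
from h import *
a=cv2.imread('pics/top0.png');b=cv2.imread('pics/scene0.png')
# hole ring
for n,p,(x,y,w,h) in(('top',a,(180,215,25,22)),('scene',b,(232,178,28,22))):
    g=cv2.cvtColor(p,cv2.COLOR_BGR2GRAY)[y:y+h,x:x+w]
    k=8;G=cv2.resize(g,None,fx=k,fy=k,interpolation=cv2.INTER_CUBIC)
    _,m=cv2.threshold(G,0,255,cv2.THRESH_BINARY) if 0 else cv2.threshold(G,185,255,cv2.THRESH_BINARY)
    cs,_=cv2.findContours(m,cv2.RETR_CCOMP,cv2.CHAIN_APPROX_NONE)
    for c in cs:
        if len(c)>30:
            e=cv2.fitEllipse(c);u=(e[0][0]+.5)/k-.5+x;v=(e[0][1]+.5)/k-.5+y
            print(n,'ring',round(u,2),round(v,2),np.array(e[1])/k,ray(n,u,v,.069).round(4))
# holder top face, top view (brighter blue)
hsv=cv2.cvtColor(a,cv2.COLOR_BGR2HSV)
m=cv2.inRange(hsv,(105,120,170),(125,255,255));m[:, :355]=0;m[:,395:]=0;m[:205]=0;m[245:]=0
c=cv2.convexHull(max(cv2.findContours(m,0,1)[0],key=cv2.contourArea))
W=np.array([ray('top',*q[0],.03)[:2] for q in c],np.float32)
r=cv2.minAreaRect(W*1000);print('holder',r)
# unit cover in top
W=[ray('top',105+u/3,185+v/3,.069)[:2] for u,v in((18,90),(290,15),(337,207),(60,281))]
W=np.array(W);print('cover corners',W.round(4),W.mean(0));
d=W[1]-W[0];print(np.degrees(np.arctan2(*d[::-1])),np.linalg.norm(d))
q=cv2.LUT(a[212:242,362:392],np.clip((np.arange(256)/110.)**.5*255,0,255).astype(np.uint8))
q2=cv2.LUT(b[282:312,345:375],np.clip((np.arange(256)/110.)**.5*255,0,255).astype(np.uint8))
cv2.imwrite('pics/c1.png',np.hstack([cv2.resize(i,(390,390),interpolation=cv2.INTER_CUBIC) for i in(q,q2)]))
E
```

```text
top ring 191.28 224.62 [ 9.33473778 10.0843935 ] [0.502  0.1092 0.069 ]
top ring 191.37 224.65 [5.73218966 5.99551105] [0.5019 0.109  0.069 ]
scene ring 248.02 188.53 [1.4242835  3.43676686] [0.5076 0.1038 0.069 ]
scene ring 242.02 187.3 [1.3009845  3.32828808] [0.4984 0.1136 0.069 ]
holder ((566.523193359375, -234.3756103515625), (46.79936981201172, 46.4385871887207), 83.7771224975586)
cover corners [[0.4959 0.2626]
 [0.5715 0.1043]
 [0.455  0.0495]
 [0.3831 0.2069]] [0.47638593 0.15580987]
-64.48155174327034 0.17542868561055805
```

View pics/c1.png

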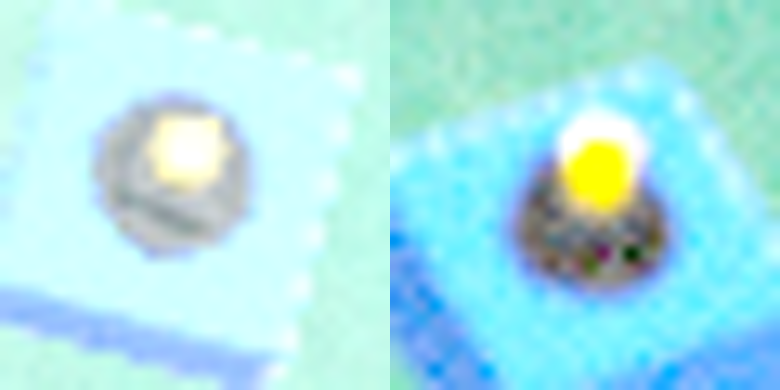

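move_arm([
  [[-2.5,3.5,0,0,0,0],[-2.5,3.5,0,0,0,0],[-2.5,3.5,0,0,0,0],[-2.5,3.5,0,0,0,0],[-2.5,3.5,0,0,0,0]],
], grip=6, squeeze=20)

```text
clock: 0.6
position: [0.3068, 0.4572, 0.2102]
eef_rot: [[0.255, 0.967, -0.005], [0.967, -0.255, -0.003], [-0.004, -0.004, -1.0]]
force: [0.7, 0.1, 0.8]
grip_width: 0.0602
```

move_arm([
  [[-4,3,0,0,0,0],[-4,3,0,0,0,0],[-4,3,0,0,0,0],[-4,3,0,0,0,0],[-4,3,0,0,0,0]],
])

```text
clock: 1.1
position: [0.4002, 0.2251, 0.2094]
eef_rot: [[0.255, 0.967, -0.005], [0.967, -0.255, -0.004], [-0.005, -0.004, -1.0]]
force: [1.0, -1.1, 0.2]
grip_width: 0.0599
```

move_arm([
  [[-4,3,0,0,0,0],[-4,3,0,0,0,0],[-4,3,0,0,0,0],[-4,3,0,0,0,0],[-4,3,0,0,0,0]],
])

```text
clock: 1.6
position: [0.4917, -0.0074, 0.2099]
eef_rot: [[0.254, 0.967, -0.005], [0.967, -0.254, -0.003], [-0.004, -0.004, -1.0]]
force: [0.5, 1.1, 0.2]
grip_width: 0.0598
```

move_arm([
  [[-4,2.6,1,0,0,0],[-4,2.6,1,0,0,0],[-4,2.6,1,0,0,0.4],[-4,2.6,1,0,0,0.4],[-4,2.6,1,0,0,0.4]],
])

```text
clock: 2.1
position: [0.5674, -0.2402, 0.1597]
eef_rot: [[0.273, 0.962, -0.002], [0.962, -0.273, -0.001], [-0.002, -0.001, -1.0]]
force: [0.4, -0.4, 0.4]
grip_width: 0.0602
```

move_arm([
  [[0,0,3,0,0,0],[0,0,2,0,0,0],[0,0,0,0,0,0],[0,0,0,0,0,0],[0,0,0,0,0,0]],
])

```text
clock: 2.6
position: [0.5656, -0.2504, 0.1062]
eef_rot: [[0.285, 0.959, -0.005], [0.959, -0.285, -0.006], [-0.007, -0.003, -1.0]]
force: [-0.5, -0.2, 0.8]
grip_width: 0.06
```

```bash
cat > look.py <<'E'
from h import *
import sys
tag=sys.argv[1];z=float(sys.argv[2]);k=[int(x) for x in sys.argv[3:7]]
s=arm.sense();print(s['clock'],s['position'].round(4),s['eef_rot'].round(4).tolist(),s['force'].round(1),s['grip_width'].round(4))
o=[]
P=s['position'].copy();P[2]=z
for n in('top','scene'):
    p,_=cams.snapshot(n);cv2.imwrite(f'pics/{n}_{tag}.png',p)
    u=proj(n,P);x,y=(u-25).astype(int);x=max(x,0);y=max(y,0)
    o.append(cv2.resize(p[y:y+50,x:x+50],(400,400),interpolation=cv2.INTER_CUBIC));print(n,'crop origin',x,y,'tcp-axis at z',u.round(1))
    cv2.drawMarker(o[-1],tuple(((u-[x,y]+.5)*8).astype(int).tolist()),(0,0,255),0,12)
cv2.imwrite(f'pics/l_{tag}.png',np.hstack(o))
E
python3 look.py a 0.049 0 0 0 0
```

```text
Traceback (most recent call last):
  File "look.py", line 4, in <module>
    s=arm.sense();print(s['clock'],s['position'].round(4),s['eef_rot'].round(4).tolist(),s['force'].round(1),s['grip_width'].round(4))
                                                                                                             ^^^^^^^^^^^^^^^^^^^^^
AttributeError: 'float' object has no attribute 'round'
```

move_arm([
  [[1.5,-0.4,0.5,0,0,-0.7],[0,0,0,0,0,0],[0,0,0,0,0,0],[0,0,0,0,0,0],[0,0,0,0,0,0]],
])

```text
clock: 3.1
position: [0.5686, -0.231, 0.1045]
eef_rot: [[0.268, 0.964, 0.001], [0.964, -0.268, -0.006], [-0.006, 0.002, -1.0]]
force: [-0.1, -0.5, 0.3]
grip_width: 0.0601
```

```bash
sed -i "s/s\['grip_width'\].round(4)/round(s['grip_width'],4)/" look.py
python3 look.py a 0.049 0 0 0 0
```

```text
3.1 [ 0.5686 -0.231   0.1045] [[0.2676, 0.9635, 0.0008], [0.9635, -0.2676, -0.006], [-0.0056, 0.0024, -1.0]] [-0.1 -0.5  0.3] 0.0601
top crop origin 349 196 tcp-axis at z [374.5 221.3]
scene crop origin 335 265 tcp-axis at z [360.3 290.8]
```

View pics/l_a.png

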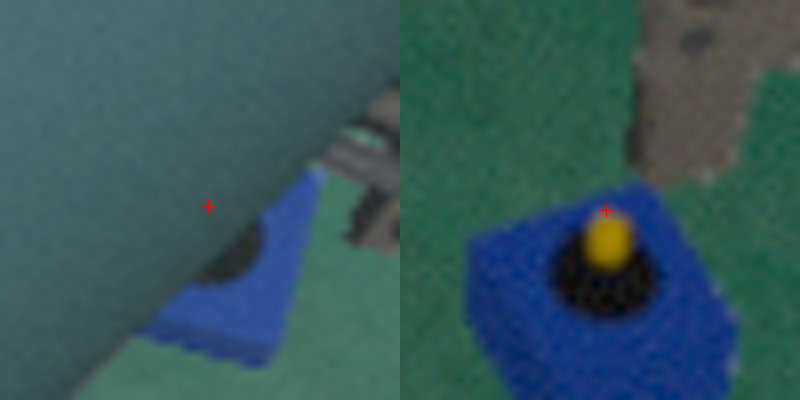

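move_arm([
  [[-0.4,-0.2,2.5,0,0,0],[0,0,2,0,0,0],[0,0,0,0,0,0],[0,0,0,0,0,0],[0,0,0,0,0,0]],
])

```text
clock: 3.7
position: [0.5666, -0.2366, 0.0602]
eef_rot: [[0.269, 0.963, 0.004], [0.963, -0.269, -0.008], [-0.006, 0.005, -1.0]]
force: [0.1, -0.6, 0.0]
grip_width: 0.0601
```

move_arm([
  [[0.1,-0.1,1.5,0.3,0.4,0],[0,0,0.9,0,0,0],[0,0,0,0,0,0],[0,0,0,0,0,0],[0,0,0,0,0,0]],
])

```text
clock: 4.2
position: [0.5671, -0.2357, 0.0358]
eef_rot: [[0.269, 0.963, 0.003], [0.963, -0.269, 0.001], [0.001, 0.002, -1.0]]
force: [0.8, 0.6, -0.1]
grip_width: 0.0597
```

move_arm([
  [[0.1,0,0.2,0,0.2,0],[0,0,0,0,0,0],[0,0,0,0,0,0],[0,0,0,0,0,0],[0,0,0,0,0,0]],
])

```text
clock: 4.7
position: [0.568, -0.2348, 0.0345]
eef_rot: [[0.269, 0.963, 0.005], [0.963, -0.269, 0.004], [0.005, 0.004, -1.0]]
force: [0.4, -0.0, 0.8]
grip_width: 0.0601
```

move_arm([
  [[0,0,0,0,0,0],[0,0,0,0,0,0],[0,0,0,0,0,0],[0,0,0,0,0,0],[0,0,0,0,0,0]],
], grip=1, squeeze=15)

```text
clock: 5.2
position: [0.5682, -0.2348, 0.0347]
eef_rot: [[0.269, 0.963, 0.006], [0.963, -0.269, 0.004], [0.005, 0.004, -1.0]]
force: [0.3, 0.1, 0.7]
grip_width: 0.022
```

move_arm([
  [[0,0,0,0,0,0],[0,0,0,0,0,0],[0,0,0,0,0,0],[0,0,0,0,0,0],[0,0,0,0,0,0]],
], squeeze=25)

```text
clock: 5.7
position: [0.5682, -0.2348, 0.0347]
eef_rot: [[0.269, 0.963, 0.006], [0.963, -0.269, 0.004], [0.005, 0.004, -1.0]]
force: [0.0, 0.3, -0.7]
grip_width: 0.0153
```

```bash
python3 look.py b 0.054 0 0 0 0
```

```text
5.7 [ 0.5682 -0.2348  0.0347] [[0.2689, 0.9631, 0.0056], [0.9631, -0.269, 0.0039], [0.0052, 0.0043, -1.0]] [ 0.   0.3 -0.7] 0.0153
top crop origin 351 196 tcp-axis at z [376.8 221.2]
scene crop origin 336 265 tcp-axis at z [361.4 290.5]
```

View pics/l_b.png

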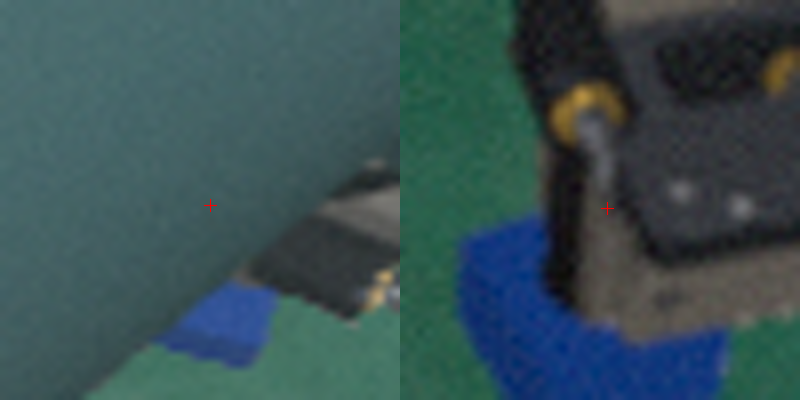

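move_arm([
  [[0,0,-2,0,0,0],[0,0,-2,0,0,0],[0,0,-3,0,0,0],[0,0,-3,0,0,0],[1,-0.5,-2,0,0,0]],
])

```text
clock: 6.3
position: [0.5629, -0.2255, 0.1547]
eef_rot: [[0.272, 0.962, -0.002], [0.962, -0.272, 0.004], [0.003, -0.002, -1.0]]
force: [-0.4, -0.1, -0.2]
grip_width: 0.0156
```

```bash
python3 look.py c 0.17 0 0 0 0; python3 -c "
from bench import arm;print(arm.sense()['qpos'])"
```

```text
6.3 [ 0.5629 -0.2255  0.1547] [[0.2717, 0.9624, -0.0015], [0.9624, -0.2717, 0.0035], [0.003, -0.0024, -1.0]] [-0.4 -0.1 -0.2] 0.0156
top crop origin 354 181 tcp-axis at z [379.9 206.6]
scene crop origin 336 217 tcp-axis at z [361. 243.]
[-0.00759288  0.4798814   0.43883133  1.78791585 -0.25396668  0.92922458
  1.84036613]
```

View pics/scene_c.png

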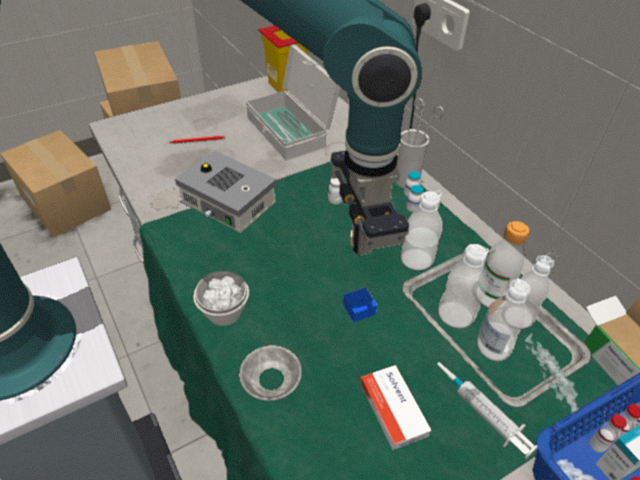

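move_arm([
  [[3.5,-1.7,0,0,0,0],[3.5,-1.7,0,0,0,0],[3.5,-1.7,0,0,0,0],[3.5,-1.7,0,0,0,0],[3.5,-1.7,0,0,0,0]],
])

```text
clock: 6.9
position: [0.5273, -0.0335, 0.1523]
eef_rot: [[0.279, 0.96, -0.0], [0.96, -0.279, -0.0], [-0.0, -0.0, -1.0]]
force: [0.6, 0.7, -0.4]
grip_width: 0.0156
```

move_arm([
  [[3.5,-1.7,0,0,0,0],[3.0,-1.5,0,0,0,0],[3.0,-1.5,0,0,0,0],[1.0,-0.5,0,0,0,0],[0,0,0,0,0,0]],
])

```text
clock: 7.4
position: [0.5017, 0.0909, 0.1474]
eef_rot: [[0.27, 0.963, -0.007], [0.963, -0.27, -0.001], [-0.003, -0.007, -1.0]]
force: [-1.1, -1.2, -0.8]
grip_width: 0.0154
```

move_arm([
  [[0,0,0,0,0,-8],[0,0,0,0,0,-8],[0,0,0,0,0,-8],[0,0,0,0,0,-8],[0,0,0,0,0,-8]],
])

```text
clock: 7.9
position: [0.5026, 0.081, 0.1449]
eef_rot: [[-0.427, 0.904, -0.01], [0.904, 0.427, -0.006], [-0.001, -0.011, -1.0]]
force: [0.6, -0.2, -0.3]
grip_width: 0.0156
```

move_arm([
  [[0,0,0,0,0,-8],[0,0,0,0,0,-8],[0,0,0,0,0,-4],[0,0,0,0,0,0],[0,0,0,0,0,0]],
])

```text
clock: 8.4
position: [0.5039, 0.0688, 0.1427]
eef_rot: [[-0.711, 0.703, -0.012], [0.704, 0.711, -0.01], [0.001, -0.016, -1.0]]
force: [0.7, -0.5, -0.6]
grip_width: 0.0157
```

move_arm([
  [[1.5,1.4,1,-0.9,-0.1,0],[1.4,1.3,1,0,0,0],[0,0,0.5,0,0,0],[0,0,0,0,0,0],[0,0,0,0,0,0]],
])

```text
clock: 8.9
position: [0.5036, 0.1033, 0.1165]
eef_rot: [[-0.701, 0.713, 0.001], [0.713, 0.701, -0.003], [-0.003, -0.001, -1.0]]
force: [-0.0, -0.4, -1.0]
grip_width: 0.0157
```

```bash
python3 look.py d 0.1 0 0 0 0
```

```text
8.9 [0.5036 0.1033 0.1165] [[-0.7012, 0.713, 0.0014], [0.713, 0.7012, -0.0029], [-0.0031, -0.0011, -1.0]] [-0.  -0.4 -1. ] 0.0157
top crop origin 165 195 tcp-axis at z [190.2 220.2]
scene crop origin 220 152 tcp-axis at z [245.3 177.6]
```

View pics/l_d.png

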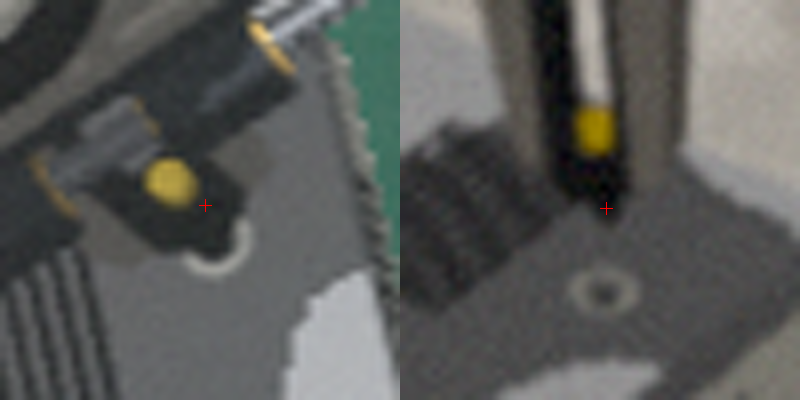

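```bash
cat > pin.py <<'E'
from h import *
import sys
tag=sys.argv[1]
P=arm.sense()['position'];z=P[2]+.0143
c=[]
for n in('top','scene'):
    p=cv2.imread(f'pics/{n}_{tag}.png');u0=proj(n,[P[0],P[1],z])
    m=cv2.inRange(cv2.cvtColor(p,cv2.COLOR_BGR2HSV),(20,110,70),(35,255,255))
    k,l,st,ce=cv2.connectedComponentsWithStats(m)
    i=min(range(1,k),key=lambda i:np.hypot(*(ce[i]-u0))+ (50 if st[i,4]<8 else 0))
    w=ray(n,*ce[i],z-(.0 if n=='top' else .002));print(n,st[i],ce[i].round(2),w.round(4),'rel tcp',(w-P)[:2].round(4))
E
python3 pin.py d
```

```text
top [183 215   7   6  31] [185.74 217.39] [0.501  0.1024 0.131 ] rel tcp [-0.0027 -0.0008]
scene [242 165   5   6  26] [244.  167.5] [0.5017 0.0999 0.129 ] rel tcp [-0.0021 -0.0033]
```

move_arm([
  [[0.5,0.6,1,0,0,0],[0,0,0.8,0,0,0],[0,0,0,0,0,0],[0,0,0,0,0,0],[0,0,0,0,0,0]],
])

```text
clock: 9.5
position: [0.5051, 0.1105, 0.0975]
eef_rot: [[-0.7, 0.715, 0.003], [0.715, 0.7, -0.003], [-0.004, -0.0, -1.0]]
force: [-0.3, 0.6, -0.0]
grip_width: 0.0158
```

```bash
python3 look.py e 0.075 0 0 0 0; python3 pin.py e
```

```text
9.5 [0.5051 0.1105 0.0975] [[-0.6996, 0.7145, 0.0026], [0.7145, 0.6996, -0.0029], [-0.0039, -0.0002, -1.0]] [-0.3  0.6 -0. ] 0.0158
top crop origin 165 197 tcp-axis at z [190.1 222.1]
scene crop origin 220 159 tcp-axis at z [245.3 184.9]
top [182 216   7   6  29] [184.9  218.52] [0.5027 0.1096 0.112 ] rel tcp [-0.0025 -0.0009]
scene [242 170   5   6  29] [243.93 172.59] [0.5036 0.1077 0.11  ] rel tcp [-0.0016 -0.0028]
```

View pics/l_e.png

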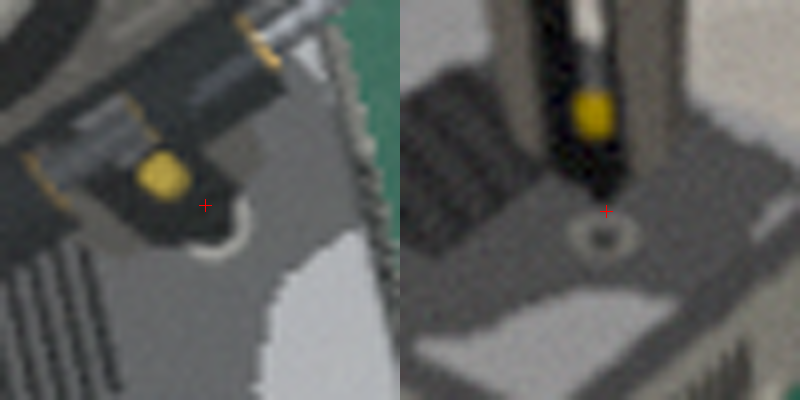

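```bash
python3 - <<'E'
from h import *
print(ray('scene',245.25,183.5,.0778),ray('scene',244.9,188.25,.069))
H=ray('scene',244.9,188.25,.069)
print(proj('scene',H),proj('scene',H+[0,0,.0088]),proj('scene',H+[0,0,.041]))
Ht=ray('top',191.3,224.63,.069);print(proj('top',Ht+[0,0,.0428]),Ht)
p=cv2.imread('pics/scene_e.png')[155:200,225:265]
p=cv2.LUT(p,np.clip((np.arange(256)/140.)**.6*255,0,255).astype(np.uint8))
cv2.imwrite('pics/e2.png',cv2.resize(p,None,fx=14,fy=13,interpolation=cv2.INTER_CUBIC))
E
```

```text
[0.50561687 0.11153689 0.0778    ] [0.50228422 0.10780131 0.069     ]
[244.9  188.25] [244.5696238  184.99445683] [243.32856538 172.76500684]
[185.1097315  219.00956317] [0.50194028 0.10910991 0.069     ]
```

View pics/e2.png

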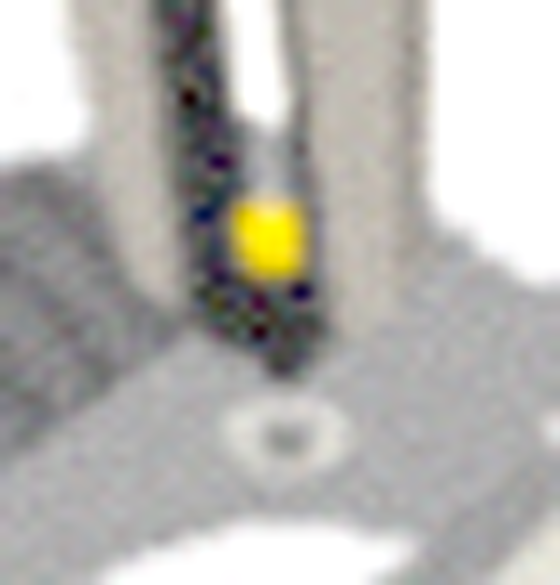

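move_arm([
  [[0.0,-0.1,0.4,0,0,0],[0,0,0.3,0,0,0],[0,0,0,0,0,0],[0,0,0,0,0,0],[0,0,0,0,0,0]],
])

```text
clock: 10.1
position: [0.5047, 0.1096, 0.0904]
eef_rot: [[-0.699, 0.715, 0.004], [0.715, 0.699, -0.003], [-0.004, 0.001, -1.0]]
force: [0.5, 0.2, -1.5]
grip_width: 0.0154
```

```bash
python3 look.py f 0.069 0 0 0 0; python3 pin.py f; python3 - <<'E'
from h import *
P=arm.sense()['position']
for n,H in(('scene',ray('scene',244.9,188.25,.069)),('top',ray('top',191.3,224.63,.069))):
    H[2]=P[2]+.0143;print(n,'want',proj(n,H))
E
```

```text
10.1 [0.5047 0.1096 0.0904] [[-0.6994, 0.7147, 0.0037], [0.7147, 0.6994, -0.0025], [-0.0044, 0.0009, -1.0]] [ 0.5  0.2 -1.5] 0.0154
top crop origin 166 198 tcp-axis at z [191.3 223.2]
scene crop origin 220 162 tcp-axis at z [245.6 187.4]
top [184 217   6   6  28] [186.46 219.64] [0.5026 0.1087 0.1048] rel tcp [-0.0021 -0.001 ]
scene [242 173   5   6  27] [244.07 175.59] [0.503  0.1072 0.1028] rel tcp [-0.0017 -0.0025]
scene want [243.53263865 174.77595471]
top want [186.16485068 219.96755565]
```

View pics/l_f.png

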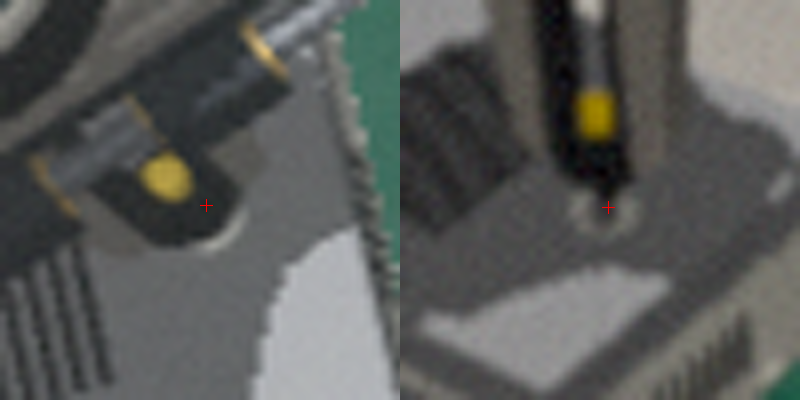

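move_arm([
  [[0.1,0,0.2,0,0,0],[0,0,0.2,0,0,0],[0,0,0.1,0,0,0],[0,0,0,0,0,0],[0,0,0,0,0,0]],
])

```text
clock: 10.7
position: [0.5041, 0.1102, 0.0854]
eef_rot: [[-0.699, 0.715, 0.004], [0.715, 0.699, -0.003], [-0.005, 0.001, -1.0]]
force: [0.0, -0.1, 1.3]
grip_width: 0.0154
```

move_arm([
  [[0,0,0.2,0,0,0],[0,0,0.2,0,0,0],[0,0,0,0,0,0],[0,0,0,0,0,0],[0,0,0,0,0,0]],
])

```text
clock: 11.2
position: [0.5038, 0.1097, 0.0808]
eef_rot: [[-0.699, 0.715, 0.003], [0.715, 0.699, -0.003], [-0.005, 0.0, -1.0]]
force: [-0.8, 0.1, 0.8]
grip_width: 0.0157
```

```bash
python3 look.py g 0.069 0 0 0 0; python3 pin.py g
```

```text
11.2 [0.5038 0.1097 0.0808] [[-0.6991, 0.715, 0.0032], [0.715, 0.6991, -0.0032], [-0.0046, 0.0, -1.0]] [-0.8  0.1  0.8] 0.0157
top crop origin 166 198 tcp-axis at z [191.2 223.6]
scene crop origin 220 162 tcp-axis at z [245.2 187.5]
top [185 219   6   6  27] [187.56 221.59] [0.5013 0.1091 0.0951] rel tcp [-0.0024 -0.0006]
scene [242 177   5   6  29] [244.07 179.41] [0.5022 0.1072 0.0931] rel tcp [-0.0016 -0.0025]
```

View pics/l_g.png

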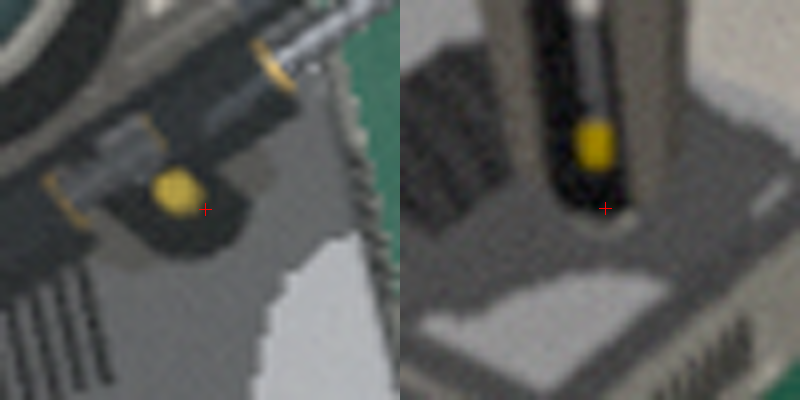

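move_arm([
  [[0,0,0.2,0,0,0],[0,0,0.2,0,0,0],[0,0,0,0,0,0],[0,0,0,0,0,0],[0,0,0,0,0,0]],
])

```text
clock: 11.8
position: [0.5038, 0.1097, 0.0764]
eef_rot: [[-0.699, 0.715, 0.003], [0.715, 0.699, -0.003], [-0.005, -0.0, -1.0]]
force: [-0.9, 0.0, 0.3]
grip_width: 0.0152
```

move_arm([
  [[0,0,0.2,0,0,0],[0,0,0,0,0,0],[0,0,0,0,0,0],[0,0,0,0,0,0],[0,0,0,0,0,0]],
])

```text
clock: 12.3
position: [0.5038, 0.1096, 0.0742]
eef_rot: [[-0.699, 0.715, 0.003], [0.715, 0.699, -0.003], [-0.005, -0.0, -1.0]]
force: [-1.2, 0.1, -0.0]
grip_width: 0.0154
```

move_arm([
  [[0,0,0.1,0,0,0],[0,0,0,0,0,0],[0,0,0,0,0,0],[0,0,0,0,0,0],[0,0,0,0,0,0]],
])

```text
clock: 12.8
position: [0.5039, 0.1096, 0.0735]
eef_rot: [[-0.699, 0.715, 0.003], [0.715, 0.699, -0.003], [-0.005, 0.0, -1.0]]
force: [-0.5, -1.6, 1.8]
grip_width: 0.0154
```

```bash
python3 look.py i 0.069 0 0 0 0; python3 pin.py i
```

```text
12.8 [0.5039 0.1096 0.0735] [[-0.6991, 0.7151, 0.0033], [0.715, 0.6991, -0.0032], [-0.0046, 0.0001, -1.0]] [-0.5 -1.6  1.8] 0.0154
top crop origin 166 198 tcp-axis at z [191.3 223.6]
scene crop origin 220 162 tcp-axis at z [245.2 187.5]
top [186 220   7   6  26] [188.81 222.58] [0.5013 0.1087 0.0878] rel tcp [-0.0025 -0.0009]
scene [242 180   5   6  26] [244.31 182.42] [0.5018 0.1065 0.0858] rel tcp [-0.0021 -0.0031]
```

View pics/l_i.png

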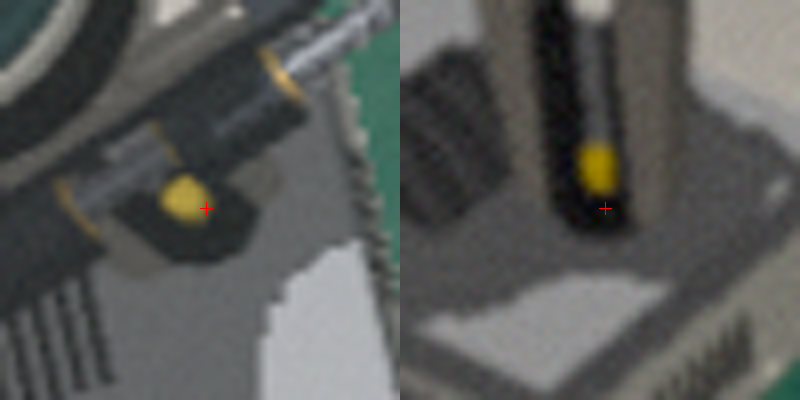

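move_arm([
  [[0,0,0.15,0,0,0],[0,0,0,0,0,0],[0,0,0,0,0,0],[0,0,0,0,0,0],[0,0,0,0,0,0]],
])

```text
clock: 13.4
position: [0.5039, 0.1096, 0.0723]
eef_rot: [[-0.699, 0.715, 0.003], [0.715, 0.699, -0.003], [-0.005, 0.0, -1.0]]
force: [-1.3, -0.6, 2.3]
grip_width: 0.0152
```

move_arm([
  [[0,0,0,0,0,0],[0,0,0,0,0,0],[0,0,0,0,0,0],[0,0,0,0,0,0],[0,0,0,0,0,0]],
], grip=5)

```text
clock: 13.9
position: [0.5044, 0.1105, 0.0718]
eef_rot: [[-0.699, 0.715, 0.005], [0.715, 0.699, -0.002], [-0.005, 0.002, -1.0]]
force: [0.0, -0.6, -0.1]
grip_width: 0.0498
```

```bash
python3 look.py j 0.069 0 0 0 0; python3 pin.py j
```

```text
13.9 [0.5044 0.1105 0.0718] [[-0.6995, 0.7146, 0.0046], [0.7146, 0.6995, -0.0023], [-0.0048, 0.0017, -1.0]] [ 0.  -0.6 -0.1] 0.0498
top crop origin 165 198 tcp-axis at z [190.9 223.3]
scene crop origin 220 162 tcp-axis at z [245.3 187.2]
top [186 220   6   6  26] [188.92 222.38] [0.5021 0.1091 0.0862] rel tcp [-0.0023 -0.0014]
scene [242 180   6   6  29] [244.59 182.55] [0.5028 0.1077 0.0842] rel tcp [-0.0015 -0.0027]
```

View pics/l_j.png

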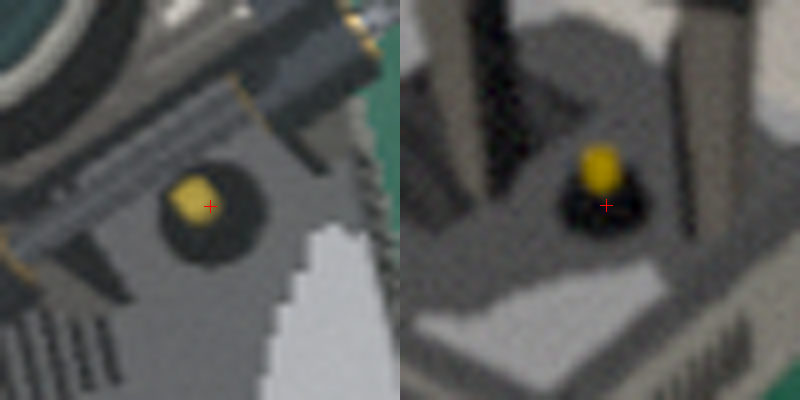

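move_arm([
  [[0,0,-1,0,0,0],[0,0,-2,0,0,0],[0,0,-0.4,0,0,0],[0,0,0,0,0,0],[0,0,0,0,0,0]],
])

```text
clock: 14.5
position: [0.5042, 0.1105, 0.108]
eef_rot: [[-0.699, 0.715, 0.005], [0.715, 0.699, -0.002], [-0.005, 0.002, -1.0]]
force: [0.6, -1.2, -0.1]
grip_width: 0.05
```

move_arm([
  [[0,-0.3,0,0,-0.2,0],[0,0,0,0,0,0],[0,0,0,0,0,0],[0,0,0,0,0,0],[0,0,0,0,0,0]],
], grip=0)

```text
clock: 15.0
position: [0.5006, 0.1078, 0.1061]
eef_rot: [[-0.699, 0.715, 0.004], [0.715, 0.699, -0.006], [-0.007, -0.001, -1.0]]
force: [-0.4, 0.0, -0.1]
grip_width: 0.0122
```

move_arm([
  [[0,0,0,0,0,0],[0,0,0,0,0,0],[0,0,0,0,0,0],[0,0,0,0,0,0],[0,0,0,0,0,0]],
])

```text
clock: 15.5
position: [0.5006, 0.1079, 0.106]
eef_rot: [[-0.699, 0.715, 0.004], [0.715, 0.699, -0.006], [-0.007, -0.001, -1.0]]
force: [-0.1, -0.2, -0.5]
grip_width: 0.0004
```

```bash
python3 look.py k 0.088 0 0 0 0
```

```text
15.5 [0.5006 0.1079 0.106 ] [[-0.6994, 0.7147, 0.004], [0.7147, 0.6994, -0.0061], [-0.0072, -0.0014, -1.0]] [-0.1 -0.2 -0.5] 0.0004
top crop origin 164 198 tcp-axis at z [189.1 223. ]
scene crop origin 218 156 tcp-axis at z [243.4 181.4]
```

View pics/l_k.png

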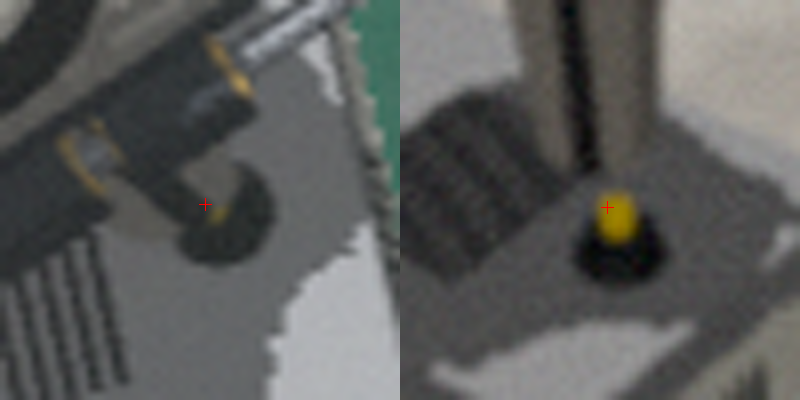

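move_arm([
  [[-0.15,0.1,0.6,0,0.4,0],[0,0,0.5,0,0,0],[0,0,0,0,0,0],[0,0,0,0,0,0],[0,0,0,0,0,0]],
])

```text
clock: 16.1
position: [0.5023, 0.1071, 0.0935]
eef_rot: [[-0.699, 0.715, -0.002], [0.715, 0.699, -0.001], [0.001, -0.002, -1.0]]
force: [0.2, -0.2, -0.8]
grip_width: 0.0006
```

```bash
python3 look.py l 0.088 0 0 0 0
```

```text
16.1 [0.5023 0.1071 0.0935] [[-0.6992, 0.7149, -0.002], [0.7149, 0.6992, -0.001], [0.0007, -0.0021, -1.0]] [ 0.2 -0.2 -0.8] 0.0006
top crop origin 164 197 tcp-axis at z [189.7 222.2]
scene crop origin 219 156 tcp-axis at z [244.3 181.3]
```

View pics/l_l.png

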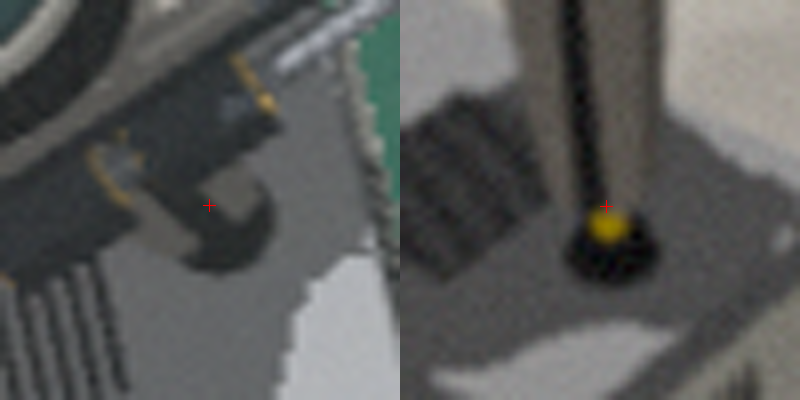

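move_arm([
  [[0,0,0.3,0,0,0],[0,0,0.2,0,0,0],[0,0,0.2,0,0,0],[0,0,0,0,0,0],[0,0,0,0,0,0]],
])

```text
clock: 16.7
position: [0.5029, 0.1074, 0.087]
eef_rot: [[-0.699, 0.715, -0.001], [0.715, 0.699, -0.0], [0.0, -0.001, -1.0]]
force: [-0.9, 0.3, 3.2]
grip_width: 0.0008
```

move_arm([
  [[0,0,0.2,0,0,0],[0,0,0.2,0,0,0],[0,0,0,0,0,0],[0,0,0,0,0,0],[0,0,0,0,0,0]],
])

```text
clock: 17.2
position: [0.5029, 0.1074, 0.0846]
eef_rot: [[-0.699, 0.715, -0.001], [0.715, 0.699, 0.0], [0.001, -0.0, -1.0]]
force: [-2.1, -0.5, 6.4]
grip_width: 0.0003
```

move_arm([
  [[0,0,0.2,0,0,0],[0,0,0.2,0,0,0],[0,0,0,0,0,0],[0,0,0,0,0,0],[0,0,0,0,0,0]],
])

```text
clock: 17.7
position: [0.503, 0.1075, 0.083]
eef_rot: [[-0.699, 0.715, -0.001], [0.715, 0.699, 0.001], [0.001, 0.0, -1.0]]
force: [-1.7, -0.6, 6.3]
grip_width: 0.0008
```

move_arm([
  [[0,0,0.2,0,0,0],[0,0,0.2,0,0,0],[0,0,0,0,0,0],[0,0,0,0,0,0],[0,0,0,0,0,0]],
])

```text
clock: 18.2
position: [0.503, 0.1075, 0.0815]
eef_rot: [[-0.699, 0.715, -0.001], [0.715, 0.699, 0.002], [0.002, 0.001, -1.0]]
force: [-2.6, -0.8, 7.6]
grip_width: 0.0004
```

move_arm([
  [[0,0,0.2,0,0,0],[0,0,0.2,0,0,0],[0,0,0.1,0,0,0],[0,0,0,0,0,0],[0,0,0,0,0,0]],
])

```text
clock: 18.7
position: [0.503, 0.1074, 0.0791]
eef_rot: [[-0.699, 0.715, -0.001], [0.715, 0.699, 0.003], [0.002, 0.001, -1.0]]
force: [-1.8, -0.2, 7.5]
grip_width: 0.0004
```

move_arm([
  [[0,0,0.2,0,0,0],[0,0,0.2,0,0,0],[0,0,0.1,0,0,0],[0,0,0,0,0,0],[0,0,0,0,0,0]],
])

```text
clock: 19.2
position: [0.503, 0.1074, 0.0767]
eef_rot: [[-0.699, 0.715, -0.001], [0.715, 0.699, 0.003], [0.003, 0.002, -1.0]]
force: [-2.2, -1.2, 6.7]
grip_width: 0.0005
```

move_arm([
  [[0,0,0.2,0,0,0],[0,0,0.1,0,0,0],[0,0,0.1,0,0,0],[0,0,0.1,0,0,0],[0,0,0.1,0,0,0]],
])

```text
clock: 19.7
position: [0.503, 0.1075, 0.0742]
eef_rot: [[-0.699, 0.716, -0.001], [0.716, 0.699, 0.004], [0.004, 0.002, -1.0]]
force: [-3.5, -0.9, 11.7]
grip_width: 0.0006
```

move_arm([
  [[0,0,0.1,0,0,0],[0,0,0.1,0,0,0],[0,0,0.1,0,0,0],[0,0,0.1,0,0,0],[0,0,0.1,0,0,0]],
])

```text
clock: 20.2
position: [0.503, 0.1075, 0.0735]
eef_rot: [[-0.698, 0.716, -0.001], [0.716, 0.698, 0.006], [0.005, 0.003, -1.0]]
force: [-3.5, -1.5, 12.5]
grip_width: 0.0005
```

```bash
python3 look.py m 0.0735 0 0 0 0
```

```text
20.2 [0.503  0.1075 0.0735] [[-0.6984, 0.7157, -0.0011], [0.7157, 0.6984, 0.0057], [0.0049, 0.0032, -1.0]] [-3.5 -1.5 12.5] 0.0005
top crop origin 166 198 tcp-axis at z [191.7 223.6]
scene crop origin 220 161 tcp-axis at z [245.1 186.6]
```

View pics/l_m.png

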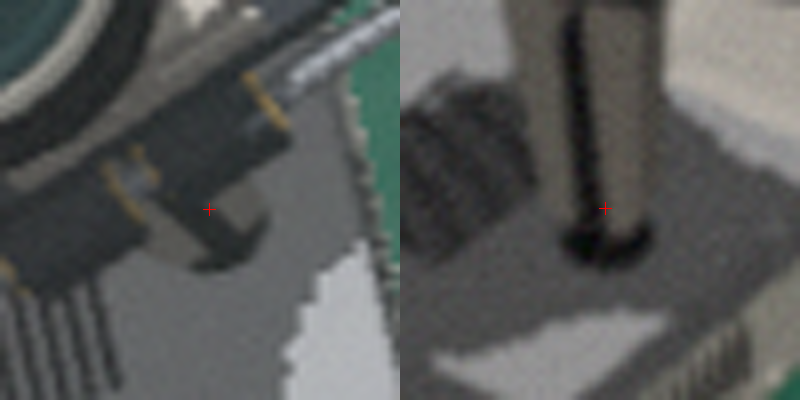

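move_arm([
  [[0,0,0.15,0,0,0],[0,0,0.15,0,0,0],[0,0,0.15,0,0,0],[0,0,0.15,0,0,0],[0,0,0.15,0,0,0]],
])

```text
clock: 20.8
position: [0.5031, 0.1075, 0.0728]
eef_rot: [[-0.698, 0.716, -0.002], [0.716, 0.698, 0.008], [0.007, 0.004, -1.0]]
force: [-5.5, -0.9, 17.9]
grip_width: 0.0006
```

move_arm([
  [[0,0,-0.5,0,0,0],[0,0,-1,0,0,0],[0,0,-2,0,0,0],[0,0,-2,0,0,0],[0,0,-2,0,0,0]],
])

```text
clock: 21.3
position: [0.5014, 0.1064, 0.1487]
eef_rot: [[-0.698, 0.716, -0.006], [0.716, 0.698, 0.006], [0.009, -0.0, -1.0]]
force: [0.2, -0.8, 0.1]
grip_width: 0.0006
```

move_arm([
  [[0,0,-1,0,0,0],[0,3,0,0,0,0],[0,4,0,0,0,0],[0,4,0,0,0,0],[0,2,0,0,0,0]],
])

```text
clock: 21.8
position: [0.5976, 0.1973, 0.162]
eef_rot: [[-0.694, 0.72, -0.002], [0.72, 0.694, 0.007], [0.007, 0.003, -1.0]]
force: [0.3, -0.1, 0.1]
grip_width: 0.0001
```

```bash
python3 - <<'E'
from h import *
o=[]
for n,(x,y),hz in(('top',(165,198),None),('scene',(220,162),None)):
    p,_=cams.snapshot(n);cv2.imwrite(f'pics/{n}_n.png',p)
    o.append(cv2.resize(p[y:y+50,x:x+50],(400,400),interpolation=cv2.INTER_CUBIC))
    m=cv2.inRange(cv2.cvtColor(p,cv2.COLOR_BGR2HSV),(20,110,70),(35,255,255))
    k,l,st,ce=cv2.connectedComponentsWithStats(m)
    for i in range(1,k):
        if 8<st[i,4]<40: print(n,st[i],ce[i].round(2),ray(n,*ce[i],.081).round(4))
cv2.imwrite('pics/n.png',np.hstack(o))
E
```

```text
top [ 76 126   9   6  17] [ 79.88 128.82] [0.6517 0.3598 0.081 ]
top [187 221   6   5  23] [189.78 223.09] [0.502  0.1088 0.081 ]
top [129 237   5   5  19] [131.16 239.16] [0.4551 0.2086 0.081 ]
scene [240  57   9   4  24] [244.17  58.58] [0.7354 0.603  0.081 ]
scene [246  68   7   4  18] [249.39  69.17] [0.7221 0.5419 0.081 ]
scene [254  69  14   4  28] [260.75  70.61] [0.7455 0.5201 0.081 ]
scene [255  74   3   7  10] [255.6  77.3] [0.7175 0.4944 0.081 ]
scene [203 163   5   4  14] [205.29 164.86] [0.4563 0.2073 0.081 ]
scene [242 182   6   5  21] [244.81 184.1 ] [0.5025 0.1066 0.081 ]
```

View pics/n.png

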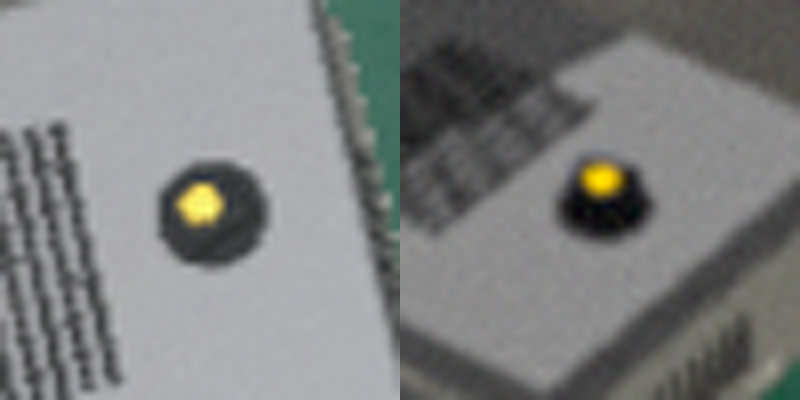

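View pics/scene_n.png

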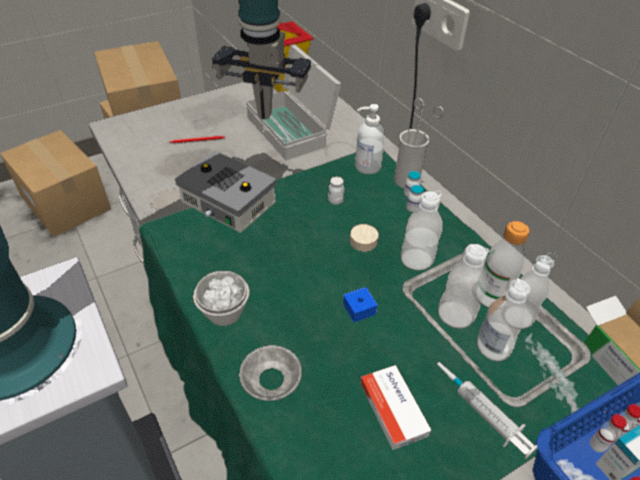

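```bash
python3 - <<'E'
from h import *
o=[]
for n,a,b in(('top',(190,224),(131,240)),('scene',(245,186),(206,167))):
    p=cv2.imread(f'pics/{n}_n.png')
    for (x,y) in(a,b): o.append(cv2.resize(p[y-11:y+11,x-11:x+11],(200,200),interpolation=cv2.INTER_CUBIC))
cv2.imwrite('pics/n2.png',np.hstack(o))
E
```

```text
(no output)
```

View pics/n2.png

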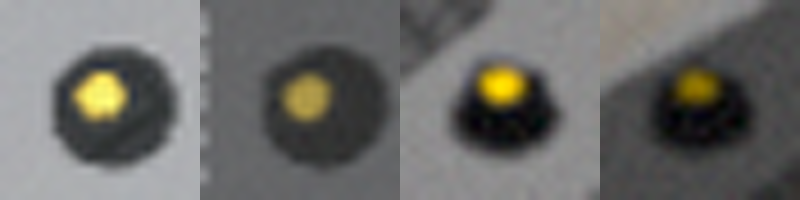

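```bash
python3 -c "
from bench import arm
s=arm.sense();print(s['clock'],s['qd'].round(3));print(arm.sign_off())"
```

```text
21.9 [ 0.02  -0.039  0.025  0.076  0.012  0.009  0.012]
the job is handed in; nothing more can be done
None
```

I fastened the filter cover with the spare rivet and handed the job in at 21.9 s of the 48 s. I took the rivet from the blue holder by its collar and lowered it into the open hole until the flange met the cover, at about 2 N. I let go, then pressed the pin home with the shut fingers. The highest wrist force I read was 17.9 N, where the travel stalled at the hard stop. Force was only read at the end of each half-second move.

- **Seating, before pressing:** after I let go, both views showed the rivet seated with the yellow pin still up.
- **Position, last check:** the top view puts the rivet within about 0.5 mm of the hole centre. The scene view disagrees by about 1 to 2 mm, close to the offset of about 1.8 mm between the two cameras on the fitted rivet.
- **Pin:** it looks the same as the fitted rivet's pin in both views. I judged it home from the stall and the pictures, because its travel could not be measured to better than about 1 mm.
- **Surroundings:** the gripper was clear and touching nothing, and the bystanders look unmoved in the last scene picture; I did not measure their positions.

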